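# Slacken the lens rider's clamp by two turns and slide the lens up to the specimen

## Robot

A 6-joint arm with a two-finger parallel gripper is mounted at the origin on the work surface. World frame = base frame: x ahead of the robot, y to its left, z up, the work surface at z = 0. Lengths are in m, angles in degrees, forces in N, time in s.
With the tool pointing down it reaches from about 0.3 to 0.75 m from the base axis. Payload 8.5 kg.
Tool frame: the origin (TCP) lies midway between the tips of the shut fingers; the grasp point (between the pads) lies 19 mm behind it; z points along the fingers, y is the direction in which the jaws open and shut (so a half turn about z gives the same grasp; the last joint's range is limited). The gripper opens to 85 mm and grips with 20 to 120 N. Pads are 22 mm wide; open, the fingers measure 114 mm over their backs; the gripper's body (76 mm by 85 mm) begins 54 mm behind the grasp point. The pads swing forward as they close: fully open they stand 13 mm farther back than shut.
Start: joints at [61.117, 21.807, 74.336, -0, 83.858, -12.336], TCP at [0.157, 0.527, 0.231] pointing down, gripper open.
Joint ranges: [-178.18, 178.18], [-50.72, 133.34], [12.68, 142.11], [-81.47, 261.47], [9.98, 163.14], [-165.26, 165.26]. Speed limits (degrees/s): [136.94, 136.94, 180, 180, 180, 180].

## Interface

Orientations are given as a 3x3 rotation matrix whose columns are the frame's x, y, z axes.
In Python, from rig import env, eyes, close_job gives the robot as it stands.
- The arm moves only by the tool jog_arm, never from a script. Its argument "deltas" is one flat list of numbers, 7 for each row, row after row: the shift along the tool's x, y, z in units of 0.75 m (1.0 is 0.75 m), then the turn, a rotation vector about the tool's x, y, z in units of 180 degrees (1.0 is 180 degrees), then the gripper command: -1 is fully open, 1 is shut, values between are in proportion. In form: [dx, dy, dz, ax, ay, az, fingers, dx, dy, dz, ax, ay, az, fingers, ...]. A call has 1 to 12 rows; each row is the pose to reach, as a shift and turn from the pose commanded when the call began, along the tool's axes at that moment, turning the shorter way round; what a row does not reach only later rows make up. A row lasts 1/12 s, in which the tool goes at most 41.7 mm and 7.16 degrees, less where a joint would pass 70% of its speed; a pose out of reach is approached as far as the arm can. A call with a number of a shift or a turn outside -1 to 1 is refused whole. A call with a gripper value outside its range is refused whole. The fingers move at their own pace and stop on an object; "grip_force" is the grip in N (left out, the last holds). Time passes only in rows, so rows that repeat a pose let the fingers close. It gives the time, the measured TCP pose, the force and the opening at its end, in the units of the state.
- env.observe(): the state, without advancing time (a new reading comes with each control period).
- eyes.get_image(name): name is "side" or "top"; returns the picture (420x560x3 uint8, red, green, blue); there is no depth.
- eyes.camera_params(name): a dict with "intrinsics" (3x3 intrinsics, pixels), "k1" (the pictures are not rectified: a ray, as slopes to the right and down, at radius r is drawn at 1 + k1 r^2 times it, then the intrinsics apply), "R" (3x3) and "t" (3): a world point X has camera coordinates R X + t. Camera axes: x right, y down, z forward; pixel columns grow to the right and rows downward; lengths in m; the calibration is good to about 2 mm. A picture is of the moment at which its call begins. camera_params takes no time and is no camera call.
- close_job(): hands the job in, once; it reports no verdict.
The state is a dict: "time_s": time; "q": joint angles; "qvel": joint speeds; "joint_efforts": joint torques, N m; "position": TCP position; "tool_rot": TCP orientation; "ft_force": force on the tool from outside, world axes, zero at the start; "wrist_torque": the same for the moment, N m; "grip_width": finger opening in m.
Only numpy, scipy, OpenCV 4.12 (cv2) and the standard library are available. Lean on these libraries where they do the work, as an engineer would, in place of code of your own. Each camera call takes 0.05 s, during which the arm holds its last target.

## Task

On the optical bench the magnifying lens is clamped too far from the specimen slide. Loosen the lens rider's clamp screw by rolling a fingertip across the knurled rim of its knob, anticlockwise as seen when facing the knob, for two full turns and no more than two and a half; then push the lens rider along the rail until its foot rests against the foot of the specimen rider, without shoving the specimen rider along. Nothing is to be gripped or lifted: use fingertips only, leave the other things on the bench alone, and finish clear of everything.

Things in the scene. Friction and masses are not known exactly. Their poses are not given: they have to be found in the camera images.
- clamp_knob (a joint): Turn of the lens rider's clamp knob, rad: 0 = tight, grows as it is loosened (anticlockwise seen facing the knob: the top of its rim moves along +y of the rail). Starts at 0 to 0.35; a full turn is 6.28. Takes 0.02 Nm (1 N at the rim), stays where left. The screw and knob back out 1.5 mm a turn; its tip sits in a hole in the rail and holds the rider fast for the first one and a half turns.
- knob_centre (a point): Centre of the clamp knob: dark knurled cylinder, 38 mm diameter, 22 mm long, white index mark across rim and face. Its level axis is square to the rail, 34 mm above the table; it stands out towards the robot on a 10 mm shaft, its centre 86 mm from the rail's middle line. Nothing is above it. These axes turn with the knob: take directions from lens_foot.
- lens_rider (a joint): Position of the lens rider along the rail, m; 0 at the start, negative towards the specimen rider (-y of the rail). It slides stiffly (about 8 N) once the screw is loosened.
- lens_foot (a point): Point on the rail's top (50 mm above the table) under the middle of the lens rider. Axes are the rail's: y along it, pointing away from the specimen; x level across it, away from the robot; z up. The foot is a black block 60 mm long along the rail, 64 mm wide, from 30 mm below to 16 mm above this point.
- lens_centre (a point): Centre of the lens mount on the lens rider: black ring, 56 mm outside diameter, 12 mm thick along the rail, facing along the rail, centre 135 mm above the table straight over the foot, on an 11 mm stem. Its flat face may be pushed. Axes as lens_foot.
- specimen_foot (a point): Like lens_foot, for the specimen rider on the lens rider's -y side (robot's right). Same 60 by 64 mm foot, so the feet meet when the two points are 60 mm apart. Carries an upright slide frame, 84 mm wide, 8 mm thick, 102 to 162 mm above the table, and its own knob like the lens rider's. Clamped, but gives way if shoved with 60 N.
- lamp_foot (a point): The same point of the lamp rider (dark lamp tube 54 mm across, facing the specimen), fixed at the -y end of the rail; axes as lens_foot.
- bench_rail: The optical bench: aluminium rail 600 mm long (its y axis), 40 mm wide, top 50 mm above the table, fixed to the table on black cross feet 120 mm wide near both ends; origin on the table under its middle, x pointing away from the robot, y to the robot's left.
- petri_dish: Loose bystander: covered clear petri dish, 91 mm across, 15 mm high; origin under its centre, between robot and rail.
- magnifier: Loose bystander: green hand magnifier lying flat, 14 mm high, about 207 mm long along its x axis; origin on the table 75 mm from the lens ring's centre (which is at +x, 84 mm across), the handle's end at x = -90 mm.
- id_cards: Loose bystander: stack of long picture cards, 56 by 170 mm, 8 mm high; origin under its centre, beyond the rail.
- tub: Loose bystander: open white plastic tub, 122 mm across the rim, 80 mm high; origin under its centre, beyond the rail.
- spoon: Loose bystander: grey plastic spoon, 170 mm long, lying along its x axis; between robot and rail.
- sample_jar: Loose bystander: jar with blue cap, 52 mm across, 62 mm high; origin under its centre, beyond the rail.
- spirit_bottle: Loose bystander: bottle with red cap, 48 mm across, 115 mm high; origin under its centre, beyond the rail.

How it is judged (in metres and radians):
On the way, in this order (a step that is already met when the one before it is completed fails the run):
1. The clamp knob has been loosened by two full turns, with the lens rider not yet at the specimen rider (value of joint clamp_knob above 12.1 rad and distance between lens_foot and specimen_foot above 0.075 m), for 0.2 s.
2. The lens rider's foot rests against the specimen rider's foot (distance between lens_foot and specimen_foot below 0.063 m), for 0.2 s.
At the end, for the whole second after the job is handed in: The clamp knob reads between 12.1 and 16.2 rad (two to two and a half turns, with a little tolerance), the lens rider stands still with its foot within 3 mm of the specimen rider's foot, and the specimen rider has moved less than 5 mm (value of joint clamp_knob between 12.1 and 16.2 rad and distance between lens_foot and specimen_foot below 0.063 m and distance of specimen_foot from where it was at the start of the episode below 0.005 m and velocity of joint lens_rider between -0.005 and 0.005 m/s); the robot touches nothing.
It fails at once if The clamp knob is turned more than about two and a half turns (value of joint clamp_knob above 16.2 rad).
It fails at once if The specimen rider is shoved along the rail by 5 mm or more (distance of specimen_foot from where it was at the start of the episode above 0.005 m).
It fails at once if The knob is gripped between the fingers (the grasp point lies inside it) (distance between the grasp point and knob_centre below 0.017 m).
It fails at once if The lens mount, its stem, the lens rider's foot or the screw's shaft is gripped between the fingers ((x of the grasp point in the frame of lens_centre between -0.026 and 0.026 m and y of the grasp point in the frame of lens_centre between -0.005 and 0.005 m and z of the grasp point in the frame of lens_centre between -0.065 and 0.024 m) or (x of the grasp point in the frame of lens_foot between -0.026 and 0.026 m and y of the grasp point in the frame of lens_foot between -0.024 and 0.024 m and z of the grasp point in the frame of lens_foot between -0.03 and 0.012 m) or (x of the grasp point in the frame of lens_foot between -0.07 and -0.036 m and y of the grasp point in the frame of lens_foot between -0.004 and 0.004 m and z of the grasp point in the frame of lens_foot between -0.022 and -0.01 m)).
It fails at once if A loose thing on the bench is moved by more than 25 mm or lifted (distance of any of petri_dish, magnifier, id_cards, tub, spoon, sample_jar, spirit_bottle from where it was at the start of the episode above 0.025 m).
It also fails if it takes over 72 s, if anything falls off the work surface, if the arm or the gripper's body presses on something with over 40 N, if the wrist force passes 120 N, or if a joint passes its speed limit or range.

## Working session

There is one attempt and no reset: what is moved stays moved. The work goes in short steps, Python scripts to look and compute and a tool call to move; the robot and the scene stay as the last step left them, time stands still between calls to the robot, and variables do not carry over. Pictures are saved under pics/ and viewed, and the job is handed in when it is done.

Besides the shell and the picture viewer there is one more tool, called as name(argument=value, ...), one argument or row to a line, values as JSON. jog_arm: Moves the arm, as the interface text tells. Its arguments: {"type":"object","properties":{"deltas":{"type":"array"},"grip_force":{"type":"number"}},"required":["deltas"]}

```bash
mkdir -p pics; ls; python3 - <<'E'
from rig import env, eyes
import cv2, numpy as np
np.set_printoptions(precision=4,suppress=True)
for n in("side","top"):
    im=eyes.get_image(n); cv2.imwrite(f"pics/{n}0.png",im[:,:,::-1]); p=eyes.camera_params(n); print(n,p)
s=env.observe(); print(s)
E
```

```text
pics
side {'intrinsics': array([[541.5752,   0.    , 275.8012],
       [  0.    , 541.5752, 221.5707],
       [  0.    ,   0.    ,   1.    ]]), 'k1': -0.1593525632308344, 'R': array([[-0.9755, -0.2197, -0.0132],
       [-0.1538,  0.7233, -0.6732],
       [ 0.1575, -0.6546, -0.7394]]), 't': array([0.5385, 0.1813, 1.0755])}
top {'intrinsics': array([[486.9011,   0.    , 286.6116],
       [  0.    , 486.9011, 199.4054],
       [  0.    ,   0.    ,   1.    ]]), 'k1': 0.03416636013264857, 'R': array([[-0.0003, -0.9997,  0.0259],
       [-0.9917, -0.003 , -0.1284],
       [ 0.1284, -0.0257, -0.9914]]), 't': array([-0.049 ,  0.5577,  1.1698])}
{'time_s': 0.1, 'q': array([ 61.1157,  21.8377,  74.3809,   0.0004,  83.8575, -12.335 ]), 'qvel': array([ 0.0329,  0.0398, -0.196 , -0.0887,  0.0715, -0.0496]), 'joint_efforts': array([  0.0047, -44.9218, -23.1657,  -0.0001,   0.0037,   0.    ]), 'position': array([0.1565, 0.527 , 0.2308]), 'tool_rot': array([[-0.9586,  0.2848, -0.0006],
       [ 0.2848,  0.9586, -0.0012],
       [ 0.0003, -0.0013, -1.    ]]), 'ft_force': array([0.8156, 0.3498, 0.4956]), 'wrist_torque': array([ 0.0406,  0.0161, -0.0086]), 'grip_width': 0.08541378808456139}
```

View pics/side0.png

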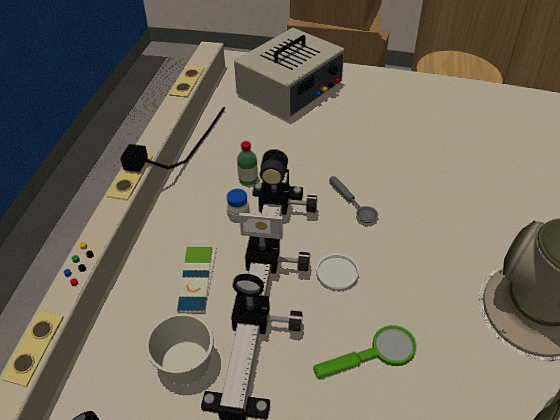

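View pics/top0.png

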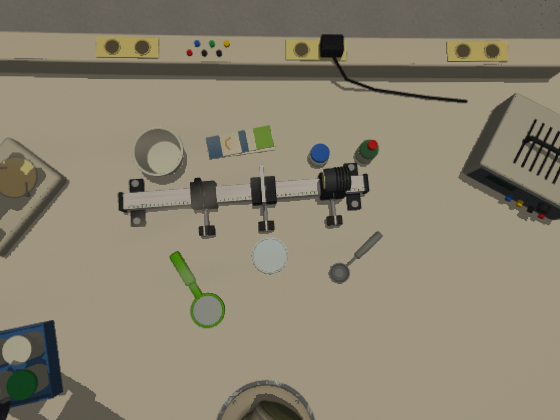

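```bash
python3 - <<'E'
import cv2
a=cv2.imread("pics/top0.png")[150:290,110:310]; cv2.imwrite("pics/topc.png",cv2.resize(a,(800,560),interpolation=cv2.INTER_CUBIC))
a=cv2.imread("pics/side0.png")[230:420,200:420]; cv2.imwrite("pics/sidec.png",cv2.resize(a,None,fx=3.1,fy=3.1,interpolation=cv2.INTER_CUBIC))
E
```

```text
(no output)
```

View pics/topc.png

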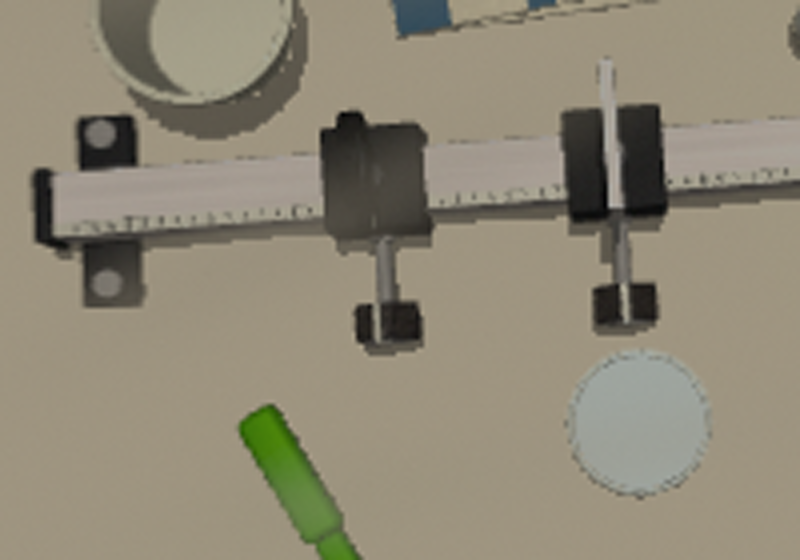

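View pics/sidec.png

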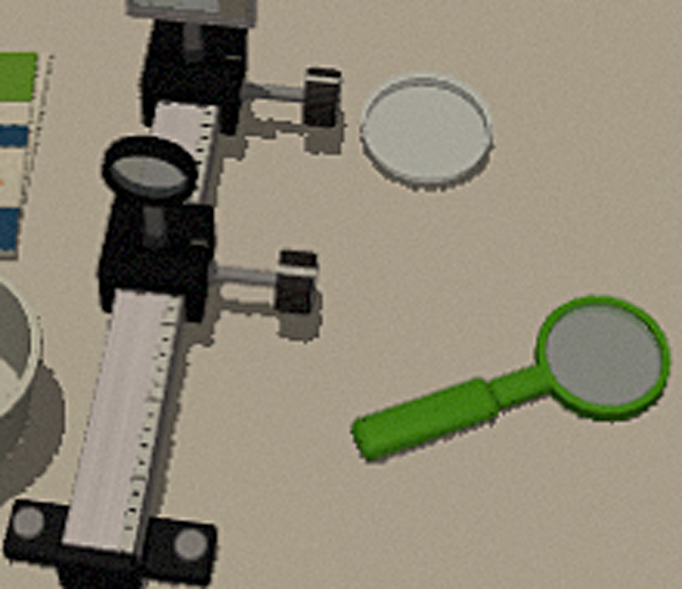

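```bash
cat > h.py <<'E'
import numpy as np, cv2
from rig import env, eyes
from scipy.optimize import least_squares
np.set_printoptions(precision=4,suppress=True)
P={n:eyes.camera_params(n) for n in("side","top")}
def proj(n,X):
    p=P[n]; X=np.atleast_2d(X); K=p["intrinsics"]
    r,_=cv2.Rodrigues(p["R"])
    return cv2.projectPoints(X.astype(float),r,p["t"],K,np.array([p["k1"],0,0,0.]))[0].reshape(-1,2)
def ray(n,uv):
    p=P[n]; d=np.array([p["k1"],0,0,0.])
    s=cv2.undistortPointsIter(np.array(uv,float).reshape(-1,1,2),p["intrinsics"],d,None,None,(3,50,1e-9)).reshape(-1,2)
    C=-p["R"].T@p["t"]; return C,np.c_[s,np.ones(len(s))]@p["R"]
def atz(n,uv,z):
    C,D=ray(n,uv); k=(z-C[2])/D[:,2]; return C+k[:,None]*D
def railT(x0,y0,th):
    c,s=np.cos(th),np.sin(th); ex=np.array([c,s,0]); ey=np.array([-s,c,0]); o=np.array([x0,y0,0])
    return lambda a: o+np.outer(np.atleast_2d(a)[:,0],ex)+np.outer(np.atleast_2d(a)[:,1],ey)+np.outer(np.atleast_2d(a)[:,2],[0,0,1])
E
cat > fit.py <<'E'
from h import *
T=lambda u,v:("top",(110+u/4,150+v/4)); S=lambda u,v:("side",(200+u/3.1,230+v/3.1))
# obs: click, local coords, body(0 lens,1 spec,2 rail), 
obs=[(T(562,112),(.032,.030,.066),1),(T(660,105),(.032,-.030,.066),1),(T(666,212),(-.032,-.030,.066),1),(T(572,220),(-.032,.03,.066),1),
(T(425,125),(.032,-.03,.066),0),(T(432,235),(-.032,-.03,.066),0),(T(330,238),(-.032,.03,.066),0),
(T(385,265),(-.06,0,.034),0),(T(622,260),(-.06,0,.034),1),
(T(52,178),(.02,.3,.05),2),(T(52,240),(-.02,.3,.05),2),
(S(64,543),(.02,.3,.05),2),(S(133,550),(-.02,.3,.05),2),
(S(214,207),(-.032,-.03,.066),0),(S(209,262),(-.032,.03,.066),0),(S(103,253),(.032,.03,.066),0),
(S(246,32),(-.032,-.03,.066),1),(S(238,75),(-.032,.03,.066),1),(S(148,68),(.032,.03,.066),1),
(S(240,274),(-.055,0,.034),0),(S(272,92),(-.055,0,.034),1),
]
def res(p):
    R=railT(*p[:3]); out=[]
    for (n,uv),l,b in obs:
        l=np.array(l); l=l+[0,[p[3],p[4],0][b],0]
        out.append((proj(n,R(l))[0]-uv))
    return np.concatenate(out)
r=least_squares(res,[0.5,0,0.05,0.1,0.0],loss="soft_l1")
if __name__=="__main__":
    print(r.x, np.sqrt(np.mean(r.fun**2)))
    for o,e in zip(obs,res(r.x).reshape(-1,2)): print(o[0][0],o[1],o[2],e)
    R=railT(*r.x[:3]); 
    print("lens_foot",R([0,r.x[3],.05]),"knob",R([-.086,r.x[3],.034]),"spec",R([0,r.x[4],.05]),"deg",np.degrees(r.x[2]))
    for n,(x,y,w,h,f) in {"top":(110,150,200,140,4),"side":(200,230,220,190,3.1)}.items():
        im=cv2.imread(f"pics/{n}0.png")[y:y+h,x:x+w]; im=cv2.resize(im,None,fx=f,fy=f,interpolation=cv2.INTER_CUBIC)
        def L(a,c):
            q=(proj(n,R(a))-[x,y])*f; cv2.polylines(im,[np.int32(q)],True,c,1)
        for s in r.x[3:5]:
            L([(.032,s+.03,.066),(.032,s-.03,.066),(-.032,s-.03,.066),(-.032,s+.03,.066)],(0,0,255))
            t=np.linspace(0,6.28,40)
            for xx in(-.075,-.097): L(np.c_[xx+0*t,s+.019*np.cos(t),.034+.019*np.sin(t)],(0,255,255))
        s=r.x[3]
        L(np.c_[.028*np.cos(t),s+0*t,.135+.028*np.sin(t)],(255,0,255))
        L([(.02,.3,.05),(.02,-.3,.05),(-.02,-.3,.05),(-.02,.3,.05)],(255,0,0))
        cv2.imwrite(f"pics/{n}fit.png",im)
E
python3 fit.py
```

```text
[ 0.573   0.0475  0.0796  0.103  -0.0403] 2.2529720346844972
top (0.032, 0.03, 0.066) 1 [0.198 0.152]
top (0.032, -0.03, 0.066) 1 [0.372  0.0726]
top (-0.032, -0.03, 0.066) 1 [ 0.9102 -0.6157]
top (-0.032, 0.03, 0.066) 1 [-0.4273 -0.7221]
top (0.032, -0.03, 0.066) 0 [-0.0225 -0.5495]
top (-0.032, -0.03, 0.066) 0 [-0.1271 -1.8258]
top (-0.032, 0.03, 0.066) 0 [ 0.2494 -0.6594]
top (-0.06, 0, 0.034) 0 [1.564  4.3746]
top (-0.06, 0, 0.034) 1 [0.5786 1.1149]
top (0.02, 0.3, 0.05) 2 [ 0.2764 -0.9153]
top (-0.02, 0.3, 0.05) 2 [ 0.9033 -0.0487]
side (0.02, 0.3, 0.05) 2 [-0.0903  0.1238]
side (-0.02, 0.3, 0.05) 2 [0.8072 1.0874]
side (-0.032, -0.03, 0.066) 0 [ 1.3239 -2.2472]
side (-0.032, 0.03, 0.066) 0 [-1.8663  6.581 ]
side (0.032, 0.03, 0.066) 0 [-1.6717  5.4594]
side (-0.032, -0.03, 0.066) 1 [ 1.1729 -2.1792]
side (-0.032, 0.03, 0.066) 1 [-0.2928  6.3983]
side (0.032, 0.03, 0.066) 1 [-2.5275  5.3769]
side (-0.055, 0, 0.034) 0 [ 2.8158 -0.3051]
side (-0.055, 0, 0.034) 1 [1.8438 0.3259]
lens_foot [[0.5648 0.1502 0.05  ]] knob [[0.4791 0.1433 0.034 ]] spec [[0.5762 0.0072 0.05  ]] deg 4.558523338501775
```

View pics/sidefit.png

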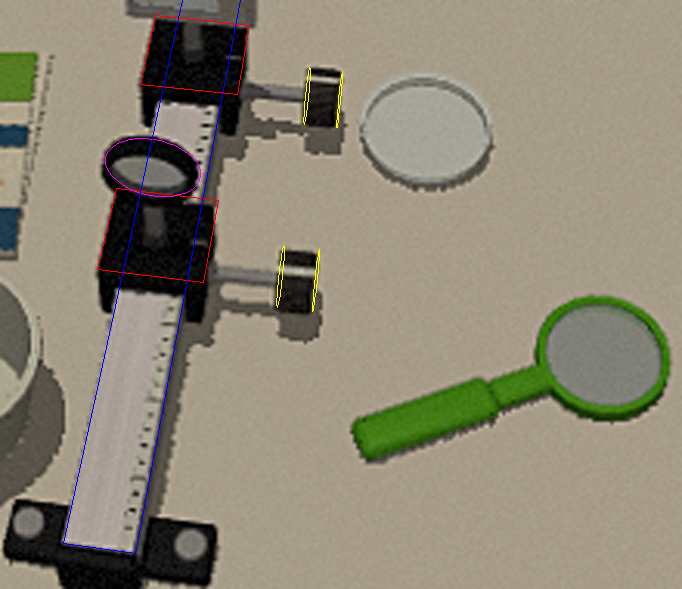

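View pics/topfit.png

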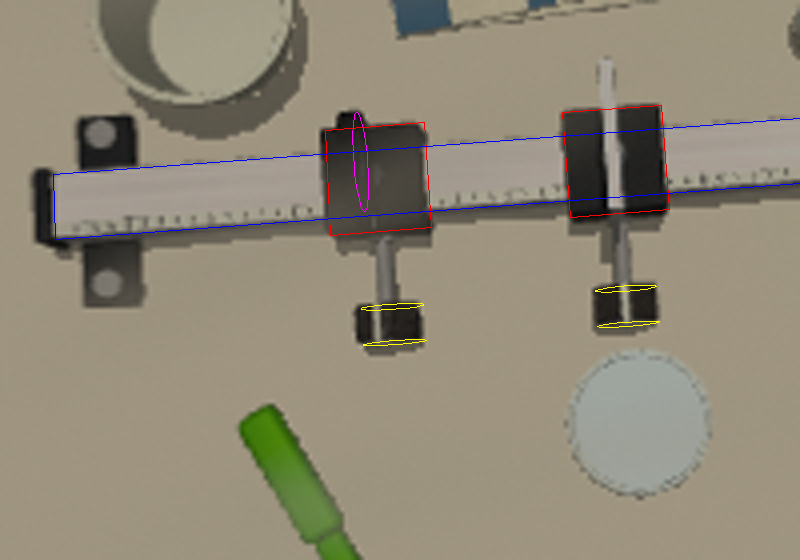

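```bash
cat >> h.py <<'E'
from scipy.spatial.transform import Rotation as Ro
TH=np.radians(4.56)
ey=np.array([-np.sin(TH),np.cos(TH),0]); ex=np.array([np.cos(TH),np.sin(TH),0])
RT=np.c_[-ex,ey,[0,0,-1.]]  # tool target rot
def delta(p,Rt=RT,s=None):
    s=s or env.observe(); R=s["tool_rot"]
    return np.r_[R.T@(np.array(p)-s["position"])/.75, Ro.from_matrix(R.T@Rt).as_rotvec()/np.pi]
E
python3 -c "
from h import *
print(delta([.474,.145,.18])); print(delta([.474,.145,.09]))"
```

```text
[-0.5509 -0.3675  0.068  -0.0004 -0.0002 -0.1173]
[-0.5509 -0.3674  0.188  -0.0004 -0.0002 -0.1173]
```

jog_arm(
  deltas=[-0.04,-0.025,0,0,0,-0.02,1,-0.09,-0.06,0.01,0,0,-0.04,1,-0.14,-0.095,0.02,0,0,-0.06,1,-0.19,-0.13,0.03,0,0,-0.08,1,-0.24,-0.16,0.03,0,0,-0.1,1,-0.29,-0.19,0.04,0,0,-0.117,1,-0.34,-0.225,0.04,0,0,-0.117,1,-0.39,-0.26,0.05,0,0,-0.117,1,-0.44,-0.295,0.05,0,0,-0.117,1,-0.49,-0.33,0.06,0,0,-0.117,1,-0.53,-0.355,0.068,0,0,-0.117,1,-0.551,-0.3675,0.068,-0.0004,-0.0002,-0.1173,1],
  grip_force=40,
)

```text
time_s: 1.1
position: [0.4706, 0.1482, 0.1803]
tool_rot: [[-0.997, -0.079, -0.0], [-0.079, 0.997, 0.001], [0.0, 0.001, -1.0]]
ft_force: [0.2, 1.1, 0.3]
grip_width: -0.0002
```

```bash
cat > look.py <<'E'
import sys
from h import *
tag=sys.argv[1]; names=sys.argv[2:] or ["top","side"]
boxes={"top":(150,170,120,90),"side":(220,260,120,90)}
ims=[]
for n in names:
    im=eyes.get_image(n)[:,:,::-1]; cv2.imwrite(f"pics/{n}{tag}.png",im)
    x,y,w,h=boxes[n]; ims.append(cv2.resize(im[y:y+h,x:x+w],None,fx=6 if len(names)==1 else 3.3,fy=6 if len(names)==1 else 3.3,interpolation=cv2.INTER_CUBIC))
cv2.imwrite(f"pics/c{tag}.png",np.hstack(ims))
s=env.observe(); print(s["time_s"],s["position"],s["ft_force"])
E
python3 -c "
from h import *
s=env.observe(); print(s['position'],s['ft_force'])
c=np.array([.474,.145,.062]); print(delta(c-.008*ey)); c[2]=.056;print(delta(c-.008*ey))"
```

```text
[0.4706 0.1482 0.1803] [0.2064 1.1323 0.3329]
[-0.0041 -0.0155  0.1577  0.0004 -0.     -0.0001]
[-0.0041 -0.0155  0.1657  0.0004 -0.     -0.0001]
```

jog_arm(
  deltas=[0,-0.0107,0.05,0,0,0,1,0,-0.0107,0.1,0,0,0,1,0,-0.0107,0.14,0,0,0,1,0,-0.0107,0.157,0,0,0,1,0,-0.0107,0.157,0,0,0,1,0,-0.0107,0.157,0,0,0,1],
)

```text
time_s: 1.6
position: [0.4707, 0.1423, 0.063]
tool_rot: [[-0.997, -0.08, -0.0], [-0.08, 0.997, 0.001], [0.0, 0.001, -1.0]]
ft_force: [-0.4, 0.1, 0.4]
grip_width: 0.0001
```

```bash
python3 look.py 1; python3 -c "
from h import *
c=np.array([.474,.145,.062]); print(delta(c-.008*ey))"
```

```text
1.7 [0.4715 0.1424 0.0643] [ 0.187  -0.1512  0.65  ]
[-0.0036 -0.0075  0.0031  0.0003  0.001   0.0001]
```

View pics/c1.png

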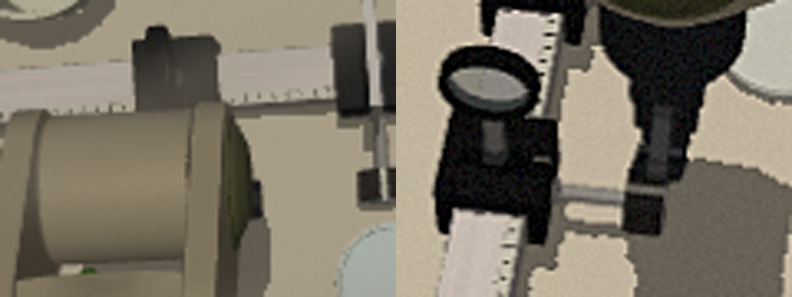

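jog_arm(
  deltas=[0,0,0.008,0,0,0,1,0,0,0.008,0,0,0,1,0,0,0.008,0,0,0,1],
)

```text
time_s: 1.95
position: [0.4708, 0.1424, 0.0574]
tool_rot: [[-0.997, -0.08, 0.001], [-0.08, 0.997, 0.001], [-0.001, 0.001, -1.0]]
ft_force: [-0.8, -0.1, 0.3]
grip_width: 0.0003
```

jog_arm(
  deltas=[0,0,0.0027,0,0,0,1,0,0,0.0027,0,0,0,1],
)

```text
time_s: 2.12
position: [0.4707, 0.1423, 0.0551]
tool_rot: [[-0.997, -0.08, 0.001], [-0.08, 0.997, 0.001], [-0.001, 0.001, -1.0]]
ft_force: [0.3, -0.1, 0.2]
grip_width: 0.0003
```

jog_arm(
  deltas=[0,0,0.0027,0,0,0,1,0,0,0.0027,0,0,0,1],
)

```text
time_s: 2.28
position: [0.4707, 0.1423, 0.0529]
tool_rot: [[-0.997, -0.08, 0.001], [-0.08, 0.997, 0.001], [-0.001, 0.001, -1.0]]
ft_force: [-0.1, -0.4, -0.1]
grip_width: -0.0002
```

jog_arm(
  deltas=[0,0,0.002,0,0,0,1,0,0,0.002,0,0,0,1],
)

```text
time_s: 2.45
position: [0.4707, 0.1423, 0.0517]
tool_rot: [[-0.997, -0.08, 0.001], [-0.08, 0.997, 0.001], [-0.001, 0.001, -1.0]]
ft_force: [-2.4, 0.3, 6.1]
grip_width: -0.0003
```

jog_arm(
  deltas=[0,0,0.002,0,0,0,1,0,0,0.002,0,0,0,1],
)

```text
time_s: 2.62
position: [0.4705, 0.1424, 0.0506]
tool_rot: [[-0.997, -0.08, 0.001], [-0.08, 0.997, 0.001], [-0.001, 0.001, -1.0]]
ft_force: [-4.1, 1.1, 12.9]
grip_width: -0.0001
```

jog_arm(
  deltas=[0,0.005,0,0,0,0,1,0,0.01,0,0,0,0,1,0,0.0133,0,0,0,0,1,0,0.0133,0,0,0,0,1],
)

```text
time_s: 2.95
position: [0.4698, 0.1526, 0.0508]
tool_rot: [[-0.997, -0.08, 0.001], [-0.08, 0.997, 0.001], [-0.001, 0.001, -1.0]]
ft_force: [-3.8, 0.6, 10.2]
grip_width: -0.0001
```

```bash
python3 look.py 2 side
```

```text
3.0 [0.4698 0.1525 0.0508] [-3.1251 -0.1087  9.9506]
```

View pics/c2.png

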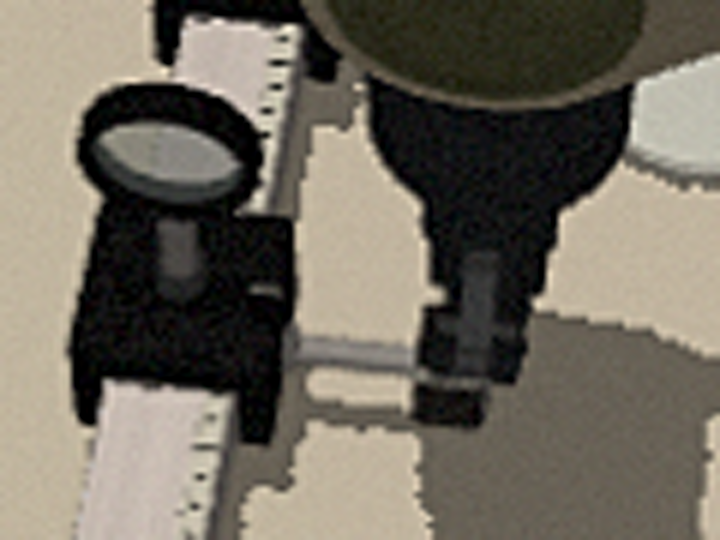

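jog_arm(
  deltas=[0,0.0027,0,0,0,0,1,0,0.0053,0,0,0,0,1,0,0.0053,0,0,0,0,1],
)

```text
time_s: 3.25
position: [0.4696, 0.1566, 0.0506]
tool_rot: [[-0.997, -0.08, 0.001], [-0.08, 0.997, 0.001], [-0.001, 0.001, -1.0]]
ft_force: [-2.4, 0.6, 6.9]
grip_width: -0.0
```

jog_arm(
  deltas=[0,0.0027,0,0,0,0,1,0,0.0053,0,0,0,0,1,0,0.0053,0,0,0,0,1],
)

```text
time_s: 3.5
position: [0.4693, 0.1604, 0.0502]
tool_rot: [[-0.997, -0.08, 0.001], [-0.08, 0.997, 0.001], [-0.001, 0.001, -1.0]]
ft_force: [-0.3, 0.1, 2.7]
grip_width: 0.0
```

```bash
cat > mark.py <<'E'
from h import *
def angs(u,v,n="side",out=0.0,c=(.479,.145)):
    a=np.linspace(-np.pi,np.pi,721); o=np.array([*c,.034])-out*ex
    X=o-.0*ex+np.outer(.019*np.sin(a),ey)+np.outer(.019*np.cos(a),[0,0,1])
    d=np.linalg.norm(proj(n,X)-[u,v],axis=1); d2=abs(proj(n,X)[:,1]-v)
    # local minima by row
    i=[k for k in range(1,720) if d2[k]<d2[k-1] and d2[k]<=d2[k+1]]
    return [(round(a[k],2),round(d2[k],1)) for k in i]
if __name__=="__main__":
    print("start", angs(0,230+ 271/3.1)); print(angs(0,260+380/6))
    print([ (round(x,2),proj("side",np.array([.479,.145,.034])+.019*np.sin(x)*ey+.019*np.cos(x)*np.array([0,0,1]))[0].round(1)) for x in np.arange(-1.5,2.6,.5)])
E
python3 mark.py; python3 look.py 3 side
```

```text
start [(np.float64(-2.24), np.float64(0.0)), (np.float64(0.24), np.float64(0.0))]
[(np.float64(-2.86), np.float64(0.0)), (np.float64(0.83), np.float64(0.0))]
[(np.float64(-1.5), array([297.3, 312. ])), (np.float64(-1.0), array([297.2, 310.7])), (np.float64(-0.5), array([296.8, 311.9])), (np.float64(0.0), array([296.3, 315.3])), (np.float64(0.5), array([295.7, 320. ])), (np.float64(1.0), array([295.2, 324.9])), (np.float64(1.5), array([295. , 328.7])), (np.float64(2.0), array([295. , 330.5])), (np.float64(2.5), array([295.3, 329.8]))]
3.55 [0.4693 0.1603 0.0501] [-1.3635 -0.1339  2.8888]
```

View pics/c3.png

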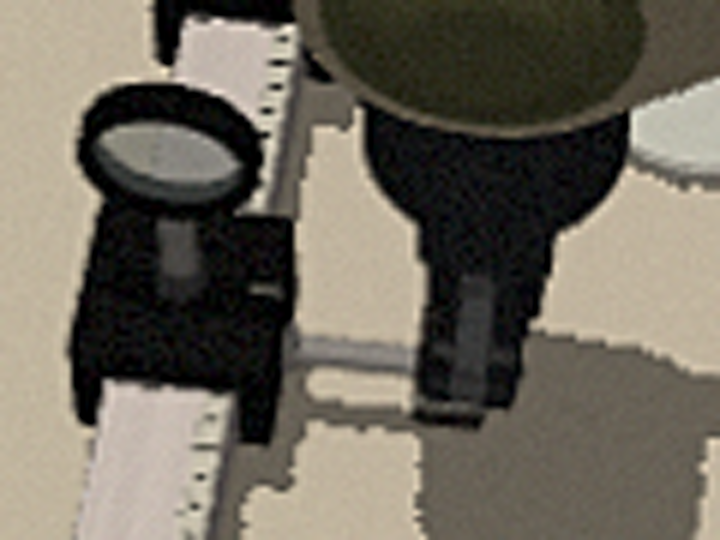

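jog_arm(
  deltas=[0,0,-0.012,0,0,0,1,0,-0.018,-0.012,0,0,0,1,0,-0.035,-0.012,0,0,0,1,0,-0.035,-0.012,0,0,0,1,0,-0.035,0,0,0,0,1,0,-0.035,0.001,0,0,0,1,0,-0.028,0.001,0,0,0,1,0,-0.021,0.001,0,0,0,1,0,-0.014,0.001,0,0,0,1,0,-0.007,0.001,0,0,0,1,0,0,0.001,0,0,0,1,0,0,0.001,0,0,0,1],
)

```text
time_s: 4.55
position: [0.4694, 0.1615, 0.0494]
tool_rot: [[-0.997, -0.081, 0.002], [-0.081, 0.997, 0.002], [-0.002, 0.001, -1.0]]
ft_force: [1.7, 1.2, 2.7]
grip_width: 0.0004
```

```bash
python3 look.py 4 side
```

```text
4.6 [0.4694 0.1611 0.0492] [1.58   2.6434 2.7957]
```

View pics/c4.png

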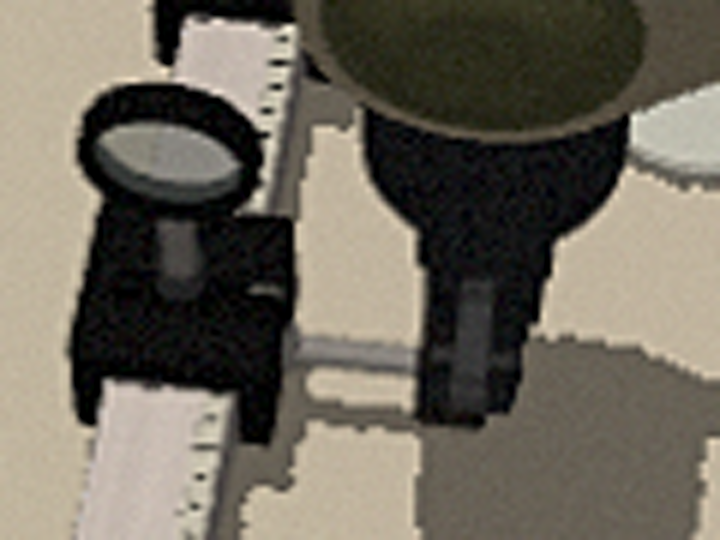

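jog_arm(
  deltas=[0,0,-0.012,0,0,0,1,0,-0.018,-0.012,0,0,0,1,0,-0.038,-0.012,0,0,0,1,0,-0.038,-0.012,0,0,0,1,0,-0.038,-0.001,0,0,0,1,0,-0.038,0,0,0,0,1],
)

```text
time_s: 5.1
position: [0.4718, 0.1317, 0.0488]
tool_rot: [[-0.997, -0.079, 0.001], [-0.079, 0.997, 0.001], [-0.001, 0.001, -1.0]]
ft_force: [0.1, -3.1, 8.0]
grip_width: 0.0001
```

jog_arm(
  deltas=[0,0.007,0,0,0,0,1,0,0.014,0,0,0,0,1,0,0.021,0,0,0,0,1,0,0.028,0,0,0,0,1,0,0.034,0,0,0,0,1],
)

```text
time_s: 5.52
position: [0.4697, 0.1582, 0.05]
tool_rot: [[-0.997, -0.08, 0.002], [-0.08, 0.997, 0.001], [-0.002, 0.001, -1.0]]
ft_force: [-0.4, 1.3, 7.6]
grip_width: 0.0003
```

```bash
python3 look.py 5 side
```

```text
5.5667 [0.4696 0.1588 0.0498] [-0.3744  1.3312  6.3754]
```

View pics/c5.png

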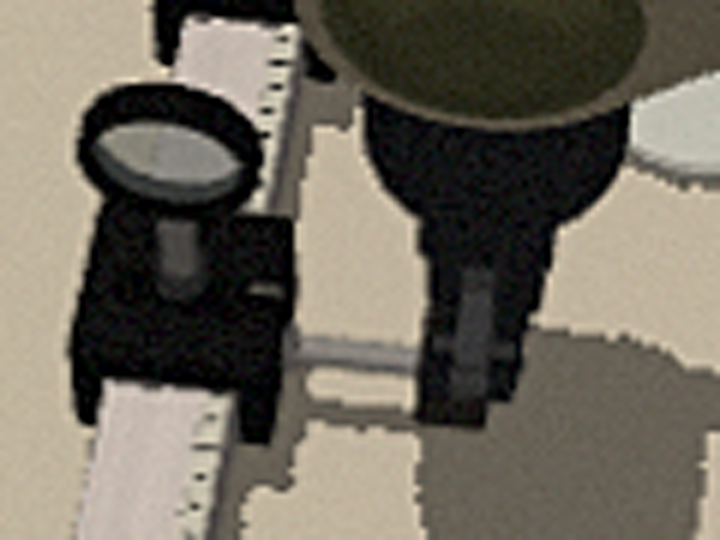

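jog_arm(
  deltas=[0,0,-0.012,0,0,0,1,0,-0.018,-0.012,0,0,0,1,0,-0.034,-0.012,0,0,0,1,0,-0.034,-0.012,0,0,0,1,0,-0.034,-0.001,0,0,0,1,0,-0.034,0,0,0,0,1,0,-0.027,0,0,0,0,1,0,-0.02,0,0,0,0,1,0,-0.013,0,0,0,0,1,0,-0.006,0,0,0,0,1,0,-0.001,0,0,0,0,1,0,-0.001,0,0,0,0,1],
)

```text
time_s: 6.57
position: [0.4697, 0.158, 0.0497]
tool_rot: [[-0.997, -0.081, 0.002], [-0.081, 0.997, 0.002], [-0.002, 0.002, -1.0]]
ft_force: [-1.2, 1.4, 7.9]
grip_width: 0.0001
```

```bash
python3 look.py 6 side
```

```text
6.6167 [0.4697 0.1578 0.0497] [-0.9506  3.7419  8.5826]
```

View pics/c6.png

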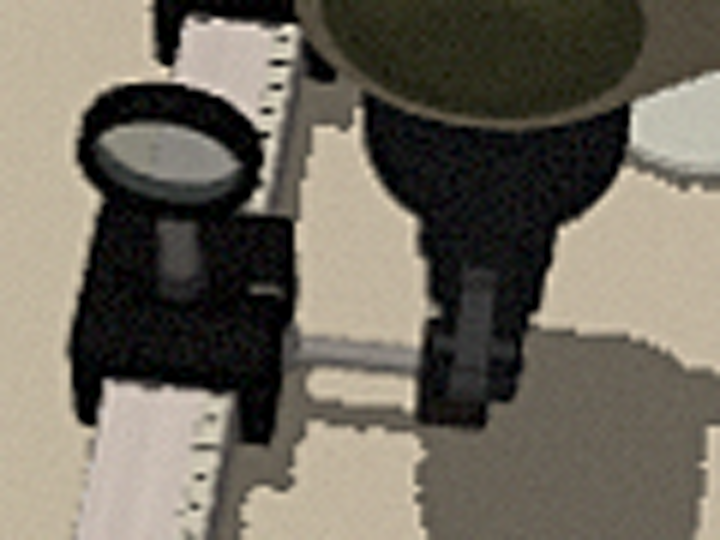

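jog_arm(
  deltas=[0,0,-0.012,0,0,0,1,0,-0.018,-0.012,0,0,0,1,0,-0.034,-0.012,0,0,0,1,0,-0.034,-0.012,0,0,0,1,0,-0.034,-0.001,0,0,0,1,0,-0.034,0,0,0,0,1,0,-0.027,0,0,0,0,1,0,-0.02,0,0,0,0,1,0,-0.013,0,0,0,0,1,0,-0.006,0,0,0,0,1,0,0,0,0,0,0,1,0,0,0,0,0,0,1],
)

```text
time_s: 7.62
position: [0.4697, 0.1581, 0.0498]
tool_rot: [[-0.997, -0.081, 0.002], [-0.081, 0.997, 0.002], [-0.002, 0.002, -1.0]]
ft_force: [-1.6, 3.3, 8.4]
grip_width: -0.0003
```

jog_arm(
  deltas=[0,0,-0.012,0,0,0,1,0,-0.018,-0.02,0,0,0,1,0,-0.034,-0.02,0,0,0,1,0,-0.034,-0.02,0,0,0,1],
)

```text
time_s: 7.95
position: [0.4717, 0.1302, 0.0645]
tool_rot: [[-0.997, -0.079, 0.0], [-0.079, 0.997, 0.001], [-0.0, 0.001, -1.0]]
ft_force: [-0.4, 0.7, -1.2]
grip_width: 0.0003
```

```bash
python3 look.py 7 side
```

```text
8.0 [0.4715 0.1309 0.0644] [ 0.9135  0.2341 -0.081 ]
```

View pics/c7.png

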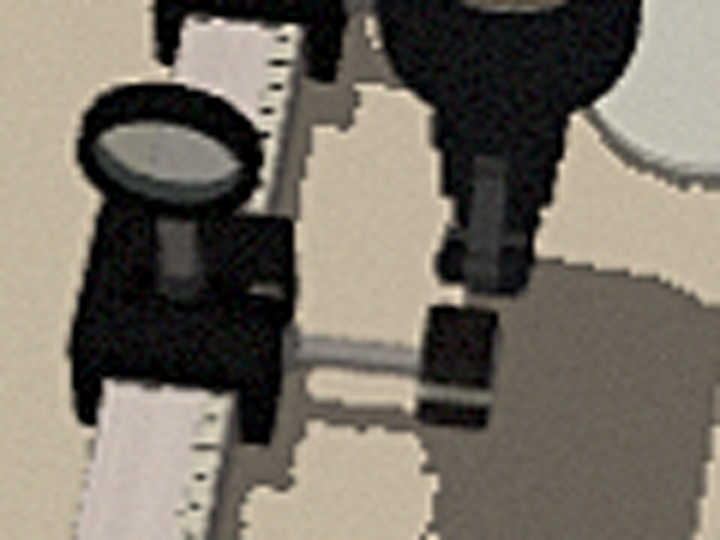

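jog_arm(
  deltas=[0,0,0.019,0,0,0,1,0,0,0.02,0,0,0,1,0,0.007,0.02,0,0,0,1,0,0.014,0.02,0,0,0,1,0,0.021,0.02,0,0,0,1,0,0.028,0.02,0,0,0,1,0,0.034,0.02,0,0,0,1,0,0.034,0.02,0,0,0,1,0,0.034,0.006,0,0,0,1,0,0.015,0.002,0,0,0,1,0,0,0.001,0,0,0,1,0,0,0,0,0,0,1],
)

```text
time_s: 9.0
position: [0.4716, 0.13, 0.0643]
tool_rot: [[-0.997, -0.079, -0.0], [-0.079, 0.997, 0.001], [-0.0, 0.001, -1.0]]
ft_force: [-0.7, 0.8, -0.8]
grip_width: -0.0001
```

jog_arm(
  deltas=[0,0,0.019,0,0,0,1,0,0,0.02,0,0,0,1,0,0.007,0.02,0,0,0,1,0,0.014,0.02,0,0,0,1,0,0.021,0.02,0,0,0,1,0,0.028,0.02,0,0,0,1,0,0.034,0.02,0,0,0,1,0,0.034,0.02,0,0,0,1,0,0.034,0.006,0,0,0,1,0,0.015,0.002,0,0,0,1,0,0,0.001,0,0,0,1,0,0,0,0,0,0,1],
)

```text
time_s: 10.0
position: [0.4716, 0.1298, 0.0643]
tool_rot: [[-0.997, -0.078, -0.0], [-0.078, 0.997, 0.001], [0.0, 0.001, -1.0]]
ft_force: [-0.2, 0.5, -0.5]
grip_width: -0.0
```

```bash
python3 look.py 8 side
```

```text
10.05 [0.4715 0.1305 0.0642] [-0.0764  0.1529 -0.4021]
```

View pics/c8.png

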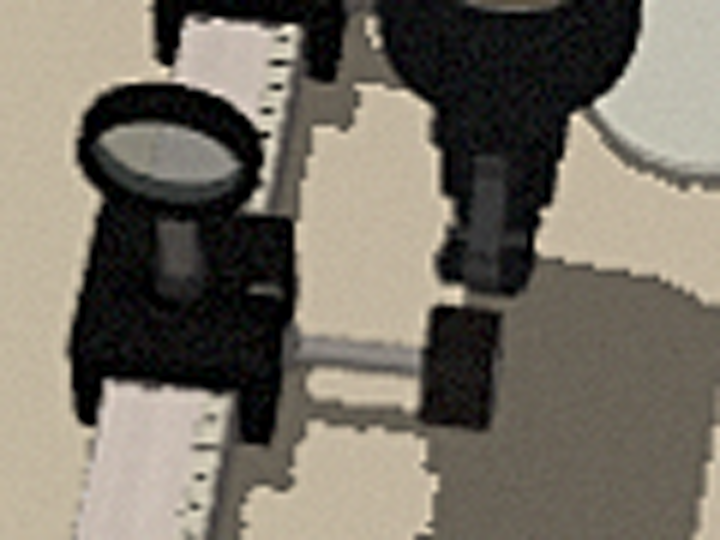

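jog_arm(
  deltas=[0,0,0.019,0,0,0,1,0,0,0.02,0,0,0,1,0,0.007,0.02,0,0,0,1,0,0.014,0.02,0,0,0,1,0,0.021,0.02,0,0,0,1,0,0.028,0.02,0,0,0,1,0,0.034,0.02,0,0,0,1,0,0.034,0.02,0,0,0,1,0,0.034,0.006,0,0,0,1,0,0.015,0.002,0,0,0,1,0,0,0.001,0,0,0,1,0,0,0,0,0,0,1],
)

```text
time_s: 11.05
position: [0.4716, 0.1298, 0.0643]
tool_rot: [[-0.997, -0.078, -0.0], [-0.078, 0.997, 0.001], [0.0, 0.001, -1.0]]
ft_force: [0.6, -0.1, -0.8]
grip_width: 0.0002
```

```bash
python3 look.py 9 side
```

```text
11.1 [0.4715 0.1305 0.0642] [0.3592 0.2068 0.8611]
```

View pics/c9.png

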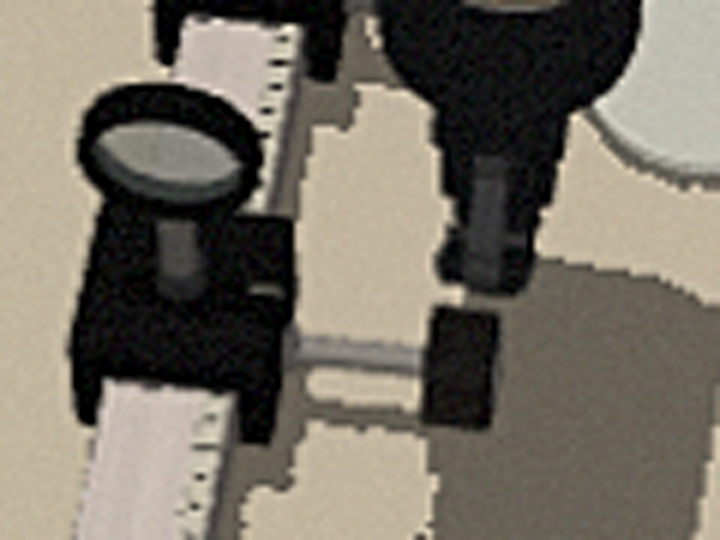

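jog_arm(
  deltas=[0,0,0.019,0,0,0,1,0,0,0.02,0,0,0,1,0,0.007,0.02,0,0,0,1,0,0.014,0.02,0,0,0,1,0,0.021,0.02,0,0,0,1,0,0.028,0.02,0,0,0,1,0,0.034,0.02,0,0,0,1,0,0.034,0.02,0,0,0,1,0,0.034,0.006,0,0,0,1,0,0.015,0.002,0,0,0,1,0,0,0.001,0,0,0,1,0,0,0,0,0,0,1],
)

```text
time_s: 12.1
position: [0.4716, 0.1298, 0.0643]
tool_rot: [[-0.997, -0.078, -0.0], [-0.078, 0.997, 0.001], [-0.0, 0.001, -1.0]]
ft_force: [-0.5, -0.6, 0.6]
grip_width: -0.0004
```

```bash
python3 look.py 10 side
```

```text
12.15 [0.4715 0.1305 0.0642] [ 0.3147 -0.0963 -0.0073]
```

View pics/c10.png

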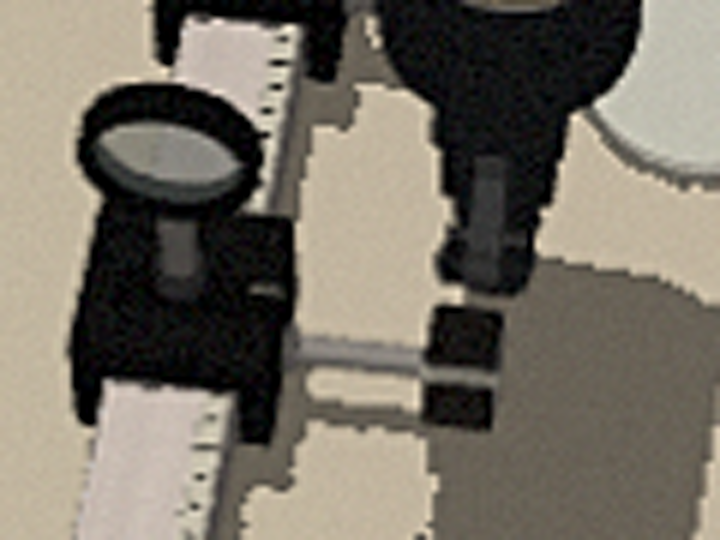

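```bash
python3 -c "
from h import *
print(delta([.4715,.1305,.21])); p=np.array([.565,.151,.21])+.045*ey; print(p,delta(p)); p[2]=.115; print(delta(p))"
```

```text
[ 0.      0.0003 -0.1944  0.0004 -0.     -0.0005]
[0.5614 0.1959 0.21  ] [-0.1263  0.0778 -0.1943  0.0004 -0.     -0.0005]
[-0.1263  0.0777 -0.0676  0.0004 -0.     -0.0005]
```

jog_arm(
  deltas=[0,0,-0.05,0,0,0,1,0,0,-0.1,0,0,0,1,0,0,-0.15,0,0,0,1,0,0,-0.194,0,0,0,1,0,0.03,-0.194,0,0,0,1,-0.04,0.06,-0.194,0,0,0,1,-0.085,0.078,-0.194,0,0,0,1,-0.126,0.078,-0.194,0,0,0,1,-0.126,0.078,-0.194,0,0,0,1,-0.126,0.078,-0.15,0,0,0,1,-0.126,0.078,-0.1,0,0,0,1,-0.126,0.078,-0.0676,0,0,0,1],
)

```text
time_s: 13.15
position: [0.5594, 0.197, 0.1118]
tool_rot: [[-0.997, -0.079, -0.004], [-0.079, 0.997, 0.001], [0.004, 0.001, -1.0]]
ft_force: [-0.2, 0.5, -1.2]
grip_width: -0.0
```

```bash
python3 look.py 11; python3 -c "
import cv2,numpy as np
a=cv2.imread('pics/side11.png')[150:420,150:420];b=cv2.imread('pics/top11.png')[100:290,110:310]
cv2.imwrite('pics/d11.png',np.hstack([cv2.resize(a,(400,400)),cv2.resize(b,(400,400))]))"
```

```text
13.25 [0.5585 0.1967 0.1109] [-0.3864  0.4372  0.5165]
```

View pics/d11.png

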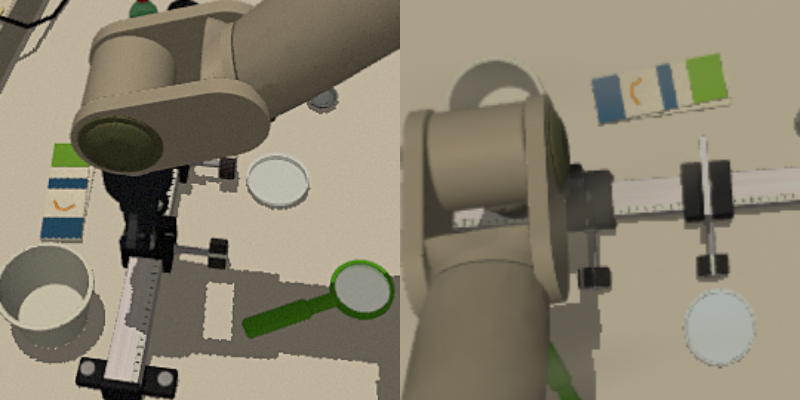

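jog_arm(
  deltas=[0,-0.012,0,0,0,0,1,0,-0.022,0,0,0,0,1,0,-0.028,0,0,0,0,1,0,-0.034,0,0,0,0,1,0,-0.04,0,0,0,0,1,0,-0.046,0,0,0,0,1,0,-0.053,0,0,0,0,1],
)

```text
time_s: 13.83
position: [0.5654, 0.1581, 0.1185]
tool_rot: [[-0.997, -0.08, 0.006], [-0.08, 0.997, 0.004], [-0.007, 0.003, -1.0]]
ft_force: [-0.0, 8.8, 3.9]
grip_width: -0.0003
```

```bash
python3 look.py 12; python3 -c "
import cv2,numpy as np
a=cv2.imread('pics/side12.png')[150:420,150:420];b=cv2.imread('pics/top12.png')[100:290,110:310]
cv2.imwrite('pics/d12.png',np.hstack([cv2.resize(a,(400,400)),cv2.resize(b,(400,400))]))"
```

```text
13.9333 [0.5655 0.1573 0.1184] [-0.8589  3.9566  2.953 ]
```

View pics/d12.png

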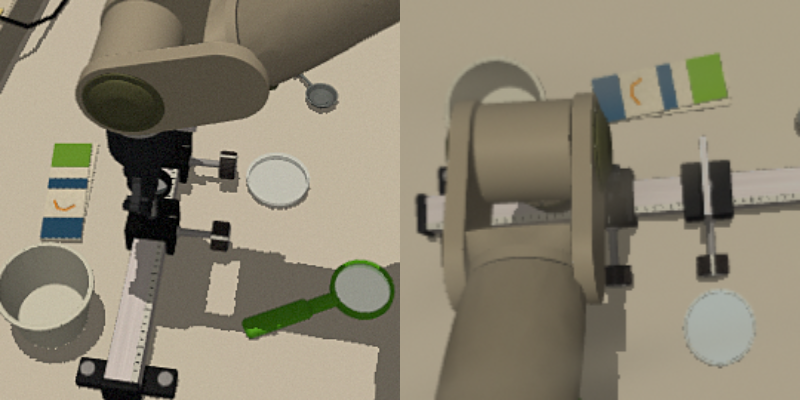

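jog_arm(
  deltas=[0,-0.005,0,0,0,0,1,0,-0.01,0,0,0,0,1,0,-0.015,0,0,0,0,1,0,-0.02,0,0,0,0,1,0,-0.025,0,0,0,0,1,0,-0.03,0,0,0,0,1,0,-0.035,0,0,0,0,1,0,-0.04,0,0,0,0,1,0,-0.045,0,0,0,0,1,0,-0.05,0,0,0,0,1,0,-0.05,0,0,0,0,1],
)

```text
time_s: 14.85
position: [0.5685, 0.12, 0.1185]
tool_rot: [[-0.997, -0.079, 0.006], [-0.079, 0.997, 0.003], [-0.007, 0.002, -1.0]]
ft_force: [-1.0, 5.8, 4.9]
grip_width: 0.0001
```

```bash
python3 look.py 13; python3 -c "
import cv2,numpy as np
a=cv2.imread('pics/side13.png')[170:350,210:350];b=cv2.imread('pics/top13.png')[160:250,180:290]
cv2.imwrite('pics/d13.png',np.hstack([cv2.resize(a,(350,450)),cv2.resize(b,(450,450*9//11)) if 0 else cv2.copyMakeBorder(cv2.resize(b,(440,360)),0,90,0,0,0)]))"
```

```text
14.95 [0.5685 0.12   0.1185] [-0.6736  4.9714  4.1459]
```

View pics/d13.png

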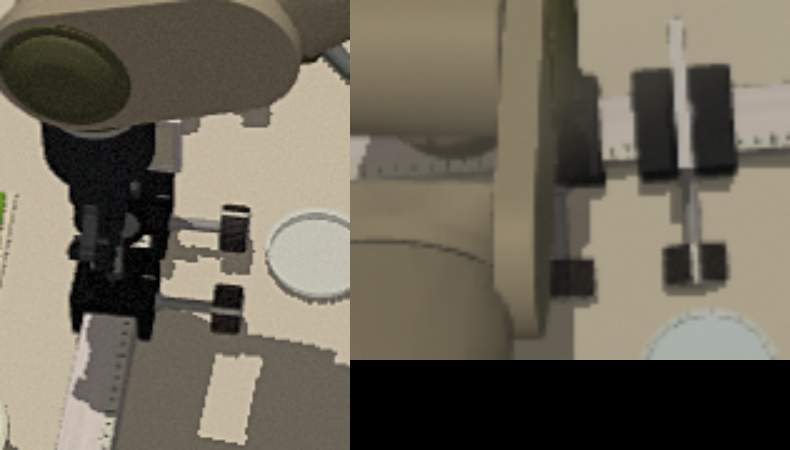

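```bash
python3 -c "
import cv2,numpy as np
b=cv2.imread('pics/top13.png')[180:240,200:290]
a=cv2.imread('pics/side13.png')[240:310,255:325]
a=cv2.convertScaleAbs(a,alpha=2)
cv2.imwrite('pics/e13.png',np.hstack([cv2.resize(a,None,fx=6,fy=6,interpolation=2)[:360],cv2.resize(b,None,fx=4,fy=6,interpolation=2)]))"
```

```text
(no output)
```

View pics/e13.png

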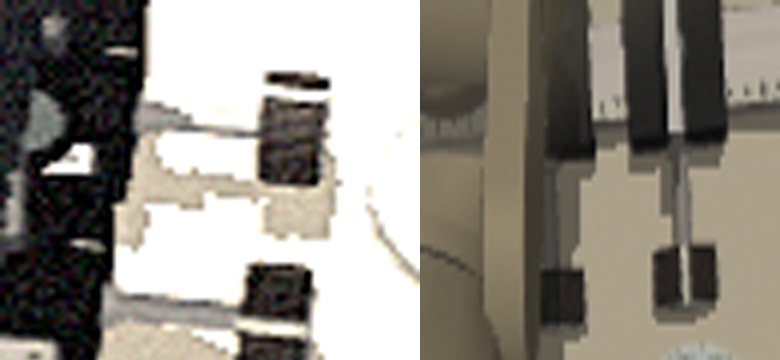

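jog_arm(
  deltas=[0,-0.004,0,0,0,0,1,0,-0.008,0,0,0,0,1,0,-0.012,0,0,0,0,1,0,-0.015,0,0,0,0,1,0,-0.015,0,0,0,0,1],
)

```text
time_s: 15.37
position: [0.5694, 0.109, 0.1185]
tool_rot: [[-0.997, -0.08, 0.006], [-0.08, 0.997, 0.003], [-0.007, 0.002, -1.0]]
ft_force: [0.3, 5.8, 4.7]
grip_width: 0.0002
```

```bash
python3 look.py 14 top; python3 -c "
import cv2,numpy as np
b=cv2.imread('pics/top14.png')[165:240,190:290]
cv2.imwrite('pics/e14.png',cv2.resize(b,None,fx=7,fy=7,interpolation=2))"
```

```text
15.4167 [0.5694 0.109  0.1185] [-1.4776  5.4022  5.076 ]
```

View pics/e14.png

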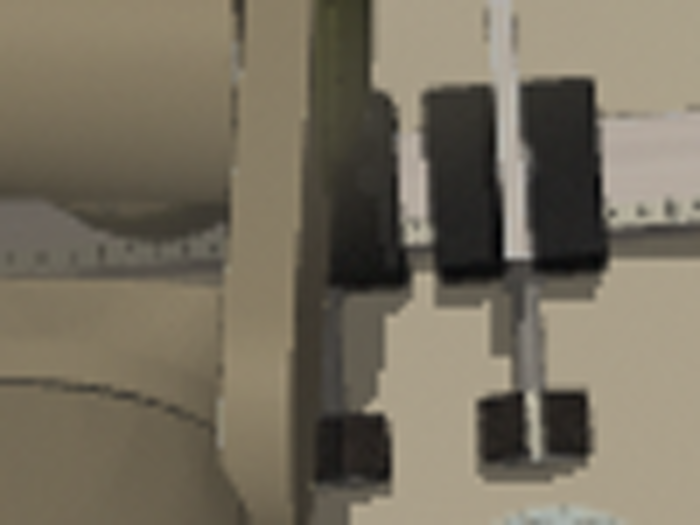

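jog_arm(
  deltas=[0,-0.003,0,0,0,0,1,0,-0.006,0,0,0,0,1,0,-0.0093,0,0,0,0,1,0,-0.0093,0,0,0,0,1],
)

```text
time_s: 15.75
position: [0.5699, 0.1021, 0.1184]
tool_rot: [[-0.997, -0.08, 0.006], [-0.08, 0.997, 0.003], [-0.007, 0.002, -1.0]]
ft_force: [-0.3, 5.9, 4.8]
grip_width: 0.0002
```

jog_arm(
  deltas=[0,-0.0027,0,0,0,0,1,0,-0.0027,0,0,0,0,1],
)

```text
time_s: 15.92
position: [0.5701, 0.1002, 0.1185]
tool_rot: [[-0.997, -0.08, 0.006], [-0.08, 0.997, 0.003], [-0.007, 0.002, -1.0]]
ft_force: [0.5, 6.6, 4.5]
grip_width: -0.0003
```

jog_arm(
  deltas=[0,-0.0015,0,0,0,0,1,0,-0.0015,0,0,0,0,1],
)

```text
time_s: 16.08
position: [0.5702, 0.0992, 0.1185]
tool_rot: [[-0.997, -0.08, 0.006], [-0.08, 0.997, 0.003], [-0.007, 0.003, -1.0]]
ft_force: [-1.6, 7.5, 4.4]
grip_width: 0.0
```

jog_arm(
  deltas=[0,-0.0015,0,0,0,0,1,0,-0.0015,0,0,0,0,1],
)

```text
time_s: 16.25
position: [0.5703, 0.0982, 0.1185]
tool_rot: [[-0.997, -0.08, 0.006], [-0.08, 0.997, 0.003], [-0.007, 0.003, -1.0]]
ft_force: [-0.1, 9.0, 4.6]
grip_width: 0.0001
```

jog_arm(
  deltas=[0,-0.0015,0,0,0,0,1,0,-0.0015,0,0,0,0,1],
)

```text
time_s: 16.42
position: [0.5703, 0.0978, 0.1186]
tool_rot: [[-0.997, -0.08, 0.007], [-0.08, 0.997, 0.004], [-0.007, 0.004, -1.0]]
ft_force: [-1.0, 13.0, 6.5]
grip_width: -0.0
```

```bash
python3 look.py 15 top; python3 -c "
import cv2,numpy as np
b=cv2.imread('pics/top15.png')[165:240,190:290]
cv2.imwrite('pics/e15.png',cv2.resize(b,None,fx=7,fy=7,interpolation=2))"
```

```text
16.4667 [0.5703 0.0977 0.1186] [-1.1534 11.9246  6.5998]
```

View pics/e15.png

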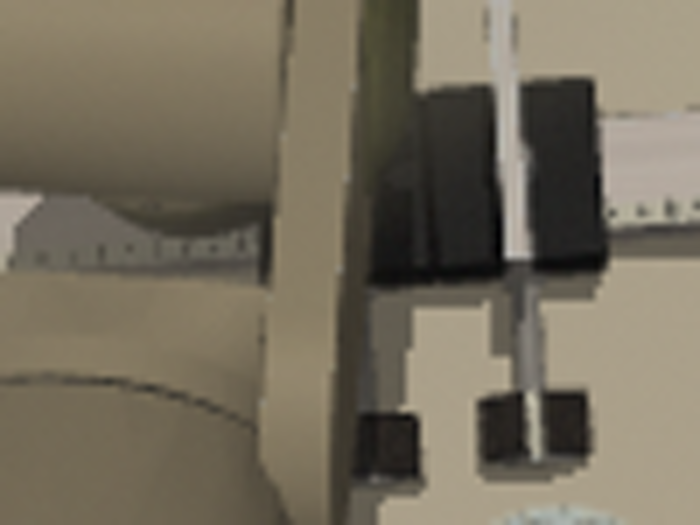

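jog_arm(
  deltas=[0,-0.0015,0,0,0,0,1,0,-0.0015,0,0,0,0,1,0,-0.0015,0,0,0,0,1],
)

```text
time_s: 16.72
position: [0.5703, 0.0971, 0.1188]
tool_rot: [[-0.997, -0.08, 0.007], [-0.08, 0.997, 0.005], [-0.007, 0.005, -1.0]]
ft_force: [-1.8, 14.1, 7.8]
grip_width: -0.0001
```

jog_arm(
  deltas=[0,-0.0013,0,0,0,0,1,0,-0.0013,0,0,0,0,1,0,-0.0013,0,0,0,0,1],
)

```text
time_s: 16.97
position: [0.5704, 0.0965, 0.1191]
tool_rot: [[-0.997, -0.081, 0.007], [-0.081, 0.997, 0.006], [-0.008, 0.005, -1.0]]
ft_force: [-3.0, 16.8, 9.0]
grip_width: -0.0002
```

jog_arm(
  deltas=[0,0.02,0,0,0,0,1,0,0.05,0,0,0,0,1,0,0.07,0,0,0,0,1,0,0.07,-0.04,0,0,0,1,0,0.07,-0.09,0,0,0,1,0,0.07,-0.14,0,0,0,1,0,0.1,-0.17,0,0,0,1,0.03,0.15,-0.17,0,0,0,1,0.06,0.2,-0.17,0,0,0,1,0.1,0.25,-0.17,0,0,0,1,0.15,0.3,-0.17,0,0,0,1,0.2,0.34,-0.17,0,0,0,1],
)

```text
time_s: 17.97
position: [0.421, 0.3206, 0.2452]
tool_rot: [[-0.997, -0.079, 0.005], [-0.079, 0.997, 0.003], [-0.005, 0.003, -1.0]]
ft_force: [0.9, 0.9, 0.3]
grip_width: 0.0006
```

jog_arm(
  deltas=[0.05,0.04,0,0,0,0,1,0.1,0.08,0,0,0,0,1,0.15,0.12,0,0,0,0,1,0.15,0.12,0,0,0,0,1],
)

```text
time_s: 18.3
position: [0.2995, 0.4019, 0.2455]
tool_rot: [[-0.997, -0.082, 0.003], [-0.082, 0.997, 0.004], [-0.004, 0.004, -1.0]]
ft_force: [-0.3, 0.2, -0.4]
grip_width: 0.0002
```

```bash
python3 look.py 16; python3 -c "
import cv2,numpy as np
a=cv2.imread('pics/side16.png')[180:320,200:340];b=cv2.imread('pics/top16.png')[150:250,190:290]
cv2.imwrite('pics/e16.png',np.hstack([cv2.resize(a,(400,400),interpolation=2),cv2.resize(b,(400,400),interpolation=2)]))"
```

```text
18.4 [0.3005 0.4016 0.2454] [-0.0234 -0.4253  0.0968]
```

View pics/e16.png

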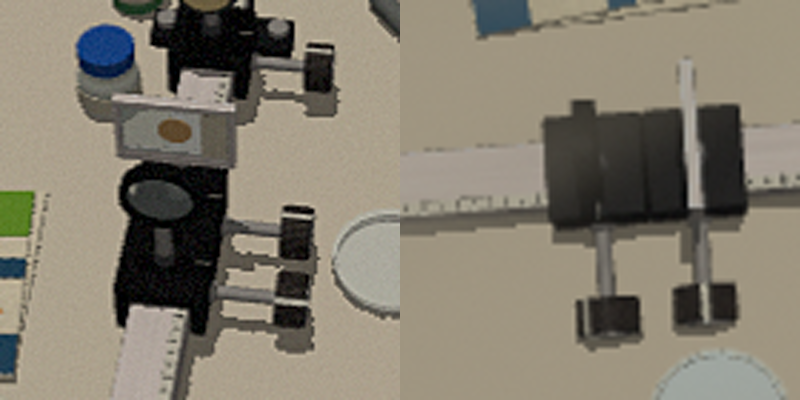

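View pics/top16.png

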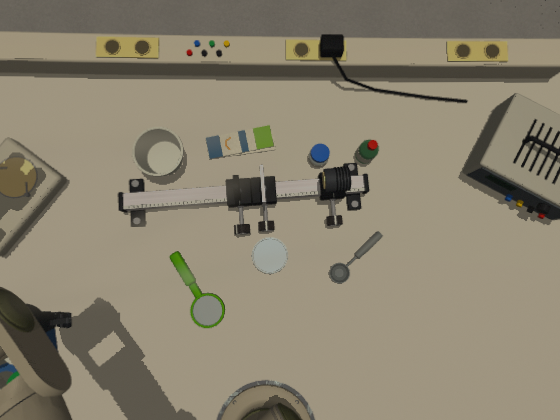

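```bash
python3 - <<'E'
import cv2,numpy as np
from h import *
a=cv2.imread('pics/top16.png'); b0=cv2.imread('pics/top0.png')
b=a[170:210,215:285]; cv2.imwrite('pics/f16.png',cv2.resize(cv2.convertScaleAbs(b,alpha=2.5),None,fx=11,fy=11,interpolation=cv2.INTER_NEAREST))
g0=cv2.cvtColor(b0,6).astype(np.float32);g1=cv2.cvtColor(a,6).astype(np.float32)
for nm,(y,x,h,w) in {"spec":(215,255,25,25),"specR":(160,262,40,20)}.items():
    print(nm,cv2.phaseCorrelate(g0[y:y+h,x:x+w],g1[y:y+h,x:x+w],cv2.createHanningWindow((w,h),cv2.CV_32F)))
# lens knob template shift
t=g0[222:240,197:217]; r=cv2.matchTemplate(g1,t,cv2.TM_CCOEFF_NORMED)[200:240,220:256]; print(r.max(), np.unravel_index(r.argmax(),r.shape))
# rows across the seam
for row in (180,184,188,192,196,200): print(row,g1[row,240:262].astype(int))
E
```

```text
spec ((0.5620761767064426, 0.525210343142124), 1.0112149733066558)
specR ((0.03451123688197022, -0.02175684682515211), 0.9844446077942848)
0.7959624 (np.int64(21), np.int64(12))
180 [ 61  61  61  61  60  60  60  59  59  56  52  55  55  54  53  52  51  49
  50  44  56 157]
184 [ 61  59  60  59  58  57  55  56  54  53  47  49  50  49  49  47  46  46
  45  38  37 160]
188 [ 62  57  55  54  52  51  51  50  49  49  40  40  44  44  43  39  41  39
  39  31  39 130]
192 [50 52 50 47 46 45 44 44 44 44 36 29 38 39 39 37 37 36 35 35 26 62]
196 [38 44 43 42 42 41 40 40 38 38 35 25 33 36 35 35 35 35 34 34 23 22]
200 [33 37 38 37 37 37 35 36 36 34 36 21 23 32 32 33 32 33 33 34 20 19]
```

View pics/f16.png

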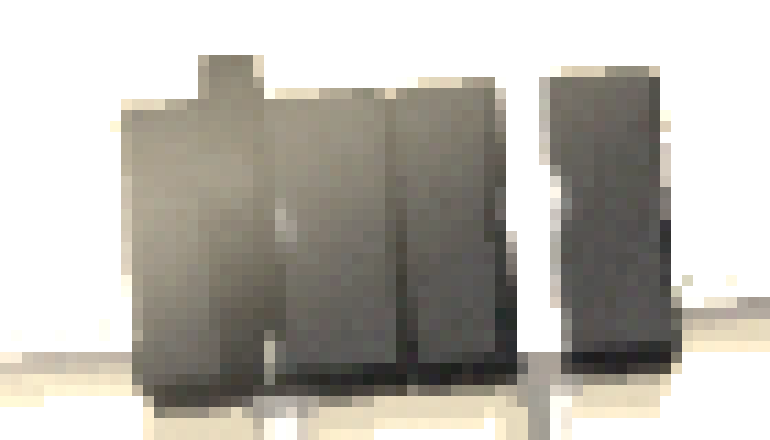

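```bash
python3 -c "
from rig import env,close_job
s=env.observe(); print(s['time_s'],s['position'],s['ft_force']); print(close_job())"
```

```text
18.4 [0.30052561 0.40164022 0.245444  ] [-0.02344226 -0.42533808  0.09680776]
the job is handed in; nothing more can be done
None
```

The lens rider now rests with its foot against the specimen rider's foot, its clamp loosened by just over two turns. I handed the job in at 18.4 s; no verdict is reported.

**Knob:** I rolled the shut fingertips across the top of the knob in repeated strokes towards +y. The index mark started at about 0.24 rad and was last measured at about 0.77 rad after two more full turns, which puts the knob at about 13.3 rad (allowed 12.1 to 16.2). The mark was in about the same place in the last picture.

**Push:** I pushed the lens mount with the fingers about 83 mm along the rail.
- **Force:** it stayed near 6 to 9 N while sliding, then rose to 17 N at the stop. That fits the feet meeting, and is well under the 60 N at which the specimen rider gives way.
- **Gap:** no bright rail shows between the feet in the last top picture. One pixel is about 2.4 mm there, so the gap is known only to about that.

**Specimen rider:** two image checks disagreed. The shift was 0.03 px on its foot and slide frame, but about 0.6 px (1.4 mm) near its knob, where nearby shadows changed. Both are below the 5 mm limit.

**Finish:** the arm is clear of the bench with no force on the tool. In the last picture the loose things look unmoved, though I did not measure them.

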